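Set the casting rings over the sprued wax patterns

ROBOT

A 7-joint arm with a two-finger parallel gripper is mounted at the origin on the work surface. World frame = base frame: x ahead of the robot, y to its left, z up, the work surface at z = 0. Lengths are in mm, angles in rad, forces in N, time in s.
With the tool pointing down it reaches from about 350 to 900 mm from the base axis. Payload 8.1 kg.
Tool frame: the origin (TCP) lies at the very end of the fingers, on their centre line; the grasp point (between the pads) lies 19 mm behind it; z points along the fingers, y is the line along which they close (so a half turn about z gives the same grasp; the last joint's range is limited). The gripper opens to 85 mm and grips with 20 to 120 N. Pads are 22 mm wide; open, the fingers measure 114 mm over their backs; the gripper's body (76 mm by 85 mm) begins 54 mm behind the grasp point. The pads swing forward as they close: fully open they stand 13 mm farther back than shut.
Start: joints at [-1.265, 0.434, 0.025, 1.573, -0.012, 1.134, -0.075], TCP at [248.47, 573.501, 231.323] pointing down, gripper open.
Joint ranges: [-2.62, 2.62], [-0.44, 2.09], [-1.27, 1.32], [0.08, 2.57], [-1.32, 4.46], [0.12, 2], [-2.74, 2.74]. Speed limits (rad/s): [2.22, 2.22, 3.01, 3.01, 3.14, 3.14, 3.14].

INTERFACE

Orientations are given as a unit quaternion [x, y, z, w].
In Python, from plant import telemetry, optics, ctrl gives the robot as it stands.
- The arm moves only by the tool arm_command, never from a script. Its argument "steps" is a list that holds one entry, the list of rows, each a list of 7 numbers: the opening, from -1 (shut) to 1 (fully open), then the shift along the tool's x, y, z scaled (see below), then the turn, a rotation vector about the tool's x, y, z scaled (see below). In form: [[[jaw, x, y, z, rx, ry, rz], ...]]. A call has 1 to 10 rows; each row shifts and turns the commanded pose from where the row before left it, along the tool's axes as they then stand; what a row does not reach is not made up. The controller multiplies each number of a shift by 4 cm and each number of a turn by 360 degrees. A row lasts 1/10 s, in which the tool goes at most 50 mm and 8.59 degrees, less where a joint would pass 70% of its speed; a pose out of reach is approached as far as the arm can. A call with a number of a shift or a turn outside -1 to 1 is refused whole. A call with a gripper value outside its range is refused whole. The fingers move at their own pace and stop on an object; "squeeze" is the grip in N (left out, the last holds). Time passes only in rows, so rows that do not move let the fingers close. It gives the time, the measured TCP pose, the force, the opening and the grip force at its end, in the units of the state.
- telemetry.sense(): the state, without advancing time (a new reading comes with each control period).
- optics.grab_frame(name): name is "side" or "top"; returns a dict with "img" (420x560x3 uint8, red, green, blue), "K" (3x3 intrinsics, pixels), "k1" (the pictures are not rectified: a ray, as slopes to the right and down, at radius r is drawn at 1 + k1 r^2 times it, then the intrinsics apply), "T" (4x4, takes a point from camera to world coordinates). Camera axes: x right, y down, z forward; pixel columns grow to the right and rows downward; lengths in mm; the calibration is good to about 2 mm. A picture is of the moment at which its call begins. There is no depth.
- ctrl.hand_in(): hands the job in; it is judged then, once.
Trained networks look in the newest picture that a camera, given by its name, has taken for a name from the list of things; names that differ only in an ending like _2 or _b are one class to them, and where a whole thing is asked for, a point or a joint stands for the part that bears it (a point fixed in the world has none). Each returns a list of dicts, best first, with "score" (0 to 1); they miss things now and then, are a little off and sometimes report something else, mostly with a low value. They report only what shows in the picture. A call takes as long as a camera call. They do not tell look-alikes from the thing itself.
- optics.outline_of(query, camera): "pixels" (420x560 bool, what is visible of it) and "extent" ([left, top, width, height] in pixels, round what is visible of it).
- optics.mark_of(query, camera): "centre" ([row, column] in pixels: a listed point, or the origin of a listed thing).
The state is a dict: "t": time; "q": joint angles; "joint_velocities": joint speeds; "effort": joint torques, N m; "eef_pos": TCP position; "eef_rot": TCP orientation; "force": force on the tool from outside, world axes, zero at the start; "ft_torque": the same for the moment, N m; "width": finger opening in mm; "grasp_force": force on a finger pad.
Only numpy, scipy, OpenCV 4.12 (cv2) and the standard library are available. Lean on these libraries where they do the work, as an engineer would, in place of code of your own. Each camera call takes 0.05 s, during which the arm holds its last target. There are 200 camera calls.

TASK

Get the sprued wax patterns ready for investing: stand each of the three empty copper casting rings upright in the grey rubber sprue former made for its size (small ring in the small former, medium in the medium, large in the large), lowering it over the wax pattern without touching the wax. Each ring must end up flat on the floor of its former, inside the rim. Leave the ring that is already filled with white investment standing where it is.

Things in the scene. Friction and masses are not known exactly. Their poses are not given: they have to be found in the camera images.
- ring_small: the small empty casting ring: a plain open copper tube, 32 mm outside diameter, 28 mm inside, 40 mm tall, wall 2 mm, about 60 g, loose, standing on end on the bench. One can see through it from above. Both ends alike. Origin: centre of its lower end; z points up along its axis.
- ring_medium: the medium empty casting ring: a plain open copper tube, 48 mm outside diameter, 44 mm inside, 48 mm tall, wall 2 mm, about 110 g, loose, standing on end on the bench. One can see through it from above. Both ends alike. Origin: centre of its lower end; z points up along its axis.
- ring_large: the large empty casting ring: a plain open copper tube, 64 mm outside diameter, 60 mm inside, 54 mm tall, wall 2 mm, about 160 g, loose, standing on end on the bench. One can see through it from above. Both ends alike. Origin: centre of its lower end; z points up along its axis.
- former_small: the small sprue former, for the 32 mm ring: a round grey rubber cup, 54 mm across its rim, 12 mm high, fixed to the bench. Flat floor 6 mm above the bench, 41 mm in diameter; the rim flares from there to 47 mm inside at the top. A central cone, 14 mm wide at the floor, rises to 18 mm above the bench and carries the wax. Origin: centre of its underside; z up.
- former_medium: the medium sprue former, for the 48 mm ring: a round grey rubber cup, 70 mm across its rim, 12 mm high, fixed to the bench. Flat floor 6 mm above the bench, 57 mm in diameter; the rim flares from there to 63 mm inside at the top. A central cone, 24 mm wide at the floor, rises to 19 mm above the bench and carries the wax. Origin: centre of its underside; z up.
- former_large: the large sprue former, for the 64 mm ring: a round grey rubber cup, 86 mm across its rim, 12 mm high, fixed to the bench. Flat floor 6 mm above the bench, 73 mm in diameter; the rim flares from there to 79 mm inside at the top. A central cone, 32 mm wide at the floor, rises to 20 mm above the bench and carries the wax. Origin: centre of its underside; z up.
- wax_small: the fragile blue-green wax pattern on the small former, fixed on the tip of its cone: a single premolar crown, 9 mm across, on a thin upright sprue; its top is 33 mm above the bench. Origin: foot of the sprue, 18 mm above the bench on the former's axis; z up.
- wax_medium: the fragile blue-green wax pattern on the medium former, fixed on the tip of its cone: a single molar crown, 12 mm across, on a thin upright sprue; its top is 36 mm above the bench. Origin: foot of the sprue, 19 mm above the bench on the former's axis; z up.
- wax_large: the fragile blue-green wax pattern on the large former, fixed on the tip of its cone: a three-unit bridge of three crowns in a row, 30 mm long and 11 mm across, on a thin upright sprue; its top is 42 mm above the bench. Origin: foot of the sprue, 20 mm above the bench on the former's axis; z up; the bridge runs along its x.
- ring_filled: a copper ring of the medium size (48 mm across, 48 mm tall, about 200 g) already filled to the top with white investment, so its upper end is a white disc; loose, standing on the bench. Not to be used. Origin: centre of its lower end; z up.
Things that resemble listed ones, but are neither listed nor needed, are in the scene too. What is shaped like the former_small but purple is not meant.

How it is judged:
By the outcome, as a careful person would: the job done as asked, in the order asked, and still so for the second after the job is handed in, with the robot touching nothing.
It also fails if it takes over 90 s, if anything falls off the work surface, if the arm or the gripper's body presses on something with over 40 N, if the wrist force passes 120 N, or if a joint passes its speed limit or range.

## Working session

There is one attempt and no reset: what is moved stays moved. The work goes in short steps, Python scripts to look and compute and a tool call to move; the robot and the scene stay as the last step left them, time stands still between calls to the robot, and variables do not carry over. Pictures are saved under pics/ and viewed, at most 14 in all, crops included, and the job is handed in when it is done.

Besides the shell and the picture viewer there is one more tool, called after "Call:" in YAML: its name, and indented under it one key for each argument. arm_command: Moves the arm, as the interface text tells. Its arguments: {"type":"object","properties":{"steps":{"type":"array"},"squeeze":{"type":"number"}},"required":["steps"]}

```bash
mkdir -p pics
cat > h.py <<'E'
import numpy as np, cv2
from plant import telemetry, optics, ctrl
def ray(f,row,col):
    K,T,k1=np.array(f["K"]),np.array(f["T"]),f["k1"]
    d=np.array([(col-K[0,2])/K[0,0],(row-K[1,2])/K[1,1]]);u=d.copy()
    for _ in range(20): u=d/(1+k1*(u@u))
    return T[:3,3],T[:3,:3]@np.array([u[0],u[1],1.])
def onz(f,row,col,z):
    o,v=ray(f,row,col); return o+v*(z-o[2])/v[2]
def proj(f,P):
    K,T,k1=np.array(f["K"]),np.array(f["T"]),f["k1"]
    c=(np.atleast_2d(P)-T[:3,3])@T[:3,:3]; u=c[:,:2]/c[:,2:]
    u=u*(1+k1*(u**2).sum(1,keepdims=True))
    return u@np.diag([K[0,0],K[1,1]])+[K[0,2],K[1,2]]   # col,row
E
python3 - <<'E'
from h import *
print(telemetry.sense())
for c in("top","side"):
    f=optics.grab_frame(c); cv2.imwrite(f"pics/{c}0.png",f["img"][:,:,::-1])
    print(c,np.round(f["T"],3).tolist(),f["k1"],np.round(f["K"],1).tolist())
    for n in "ring_small ring_medium ring_large former_small former_medium former_large wax_large ring_filled".split():
        z=20 if n=="wax_large" else 0
        for d in optics.mark_of(n,c)[:4]:
            r,k=d["centre"]; print(n,round(d["score"],2),np.round([r,k]),np.round(onz(f,r,k,z),1))
E
```

```text
{'t': 0.0, 'q': array([-1.26462973,  0.43521866,  0.02497101,  1.57409501, -0.01157096,
        1.13400367, -0.07505311]), 'joint_velocities': array([-0.00066112,  0.00077495, -0.00163652, -0.00100928,  0.00072254,
       -0.00092899, -0.00046056]), 'effort': array([-5.70994180e-04, -6.70458698e+01,  1.02417190e+00, -3.16224217e+01,
        1.53755065e-02,  1.20129611e-02, -3.24440933e-06]), 'eef_pos': array([248.28260454, 573.01731263, 230.52945028]), 'eef_rot': array([ 2.02967582e-01,  9.79185139e-01, -7.86403660e-04, -7.69265347e-05]), 'force': array([-0.58094783, -0.47797101, -0.21777957]), 'ft_torque': array([ 0.03614307, -0.03631381, -0.02767516]), 'grasp_force': 0.0, 'width': 85.40097068896854}
top [[-0.012, -0.99, 0.139, 324.948], [-1.0, 0.013, 0.005, -11.417], [-0.007, -0.139, -0.99, 1125.489], [0.0, 0.0, 0.0, 1.0]] 0.038146501894837245 [[500.6, 0.0, 276.4], [0.0, 500.6, 218.9], [0.0, 0.0, 1.0]]
ring_small 0.71 [252. 146.] [412.1 288.9   0. ]
ring_medium 0.54 [162. 360.] [ 613.7 -199.9    0. ]
ring_large 0.96 [246. 391.] [ 418.3 -261.8    0. ]
former_small 0.96 [271. 322.] [
[... 484 characters left out ...]
.0, 0.0, 0.0, 1.0]] 0.03316919671738223 [[424.0, 0.0, 279.9], [0.0, 424.0, 217.6], [0.0, 0.0, 1.0]]
ring_small 0.71 [347. 176.] [413.4 291.1   0. ]
ring_medium 0.93 [168. 306.] [ 602.3 -209.4    0. ]
ring_large 0.57 [198. 384.] [ 405.9 -263.1    0. ]
former_small 0.93 [273. 335.] [338.7 -17.9   0. ]
former_small 0.75 [242. 361.] [ 356.4 -116.8    0. ]
former_small 0.73 [186. 328.] [ 521.2 -198.9    0. ]
former_small 0.57 [226. 311.] [457.7 -74.4   0. ]
former_medium 0.94 [206. 248.] [592.1 -14.3   0. ]
former_large 0.71 [271. 266.] [431.4  78.1   0. ]
wax_large 0.54 [274. 261.] [420.6  98.1  20. ]
wax_large 0.47 [269. 262.] [427.9  90.5  20. ]
ring_filled 0.78 [254. 155.] [608.8 210.3   0. ]
```

```bash
ls pics
```

```text
side0.png
top0.png
```

View pics/top0.png

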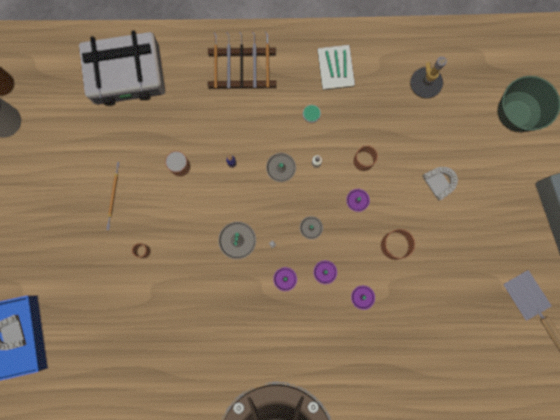

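View pics/side0.png

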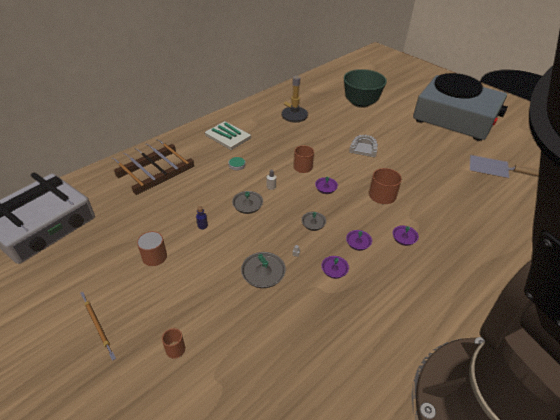

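The top view shows the small ring at (141,251), medium at (366,158), large at (397,244) and the filled ring at (177,162). The grey formers are the small one at (311,228), medium at (281,167) and large at (237,240). The small-class marks at (322,271), (363,298), (359,200) and (285,279) are purple lookalikes. The side view agrees. Next I refine the positions by matching silhouettes.

```bash
cat >> h.py <<'E'
from scipy.optimize import least_squares
G={"ring_small":(16,40),"ring_medium":(24,48),"ring_large":(32,54),"former_small":(27,12),"former_medium":(35,12),"former_large":(43,12),"ring_filled":(24,48)}
A=np.linspace(0,2*np.pi,60)[:-1]
def hull_c(p):
    m=cv2.moments(cv2.convexHull(np.float32(p)));return np.array([m["m10"],m["m01"]])/m["m00"],m["m00"]
def fit(f,mask,n,g,z0=0):
    R,h=G[n]; r,c=np.nonzero(mask); obs,a=hull_c(np.c_[np.r_[c-.5,c+.5,c-.5,c+.5],np.r_[r-.5,r-.5,r+.5,r+.5]])
    def pr(x): 
        return hull_c(proj(f,np.vstack([np.c_[x[0]+R*np.cos(A),x[1]+R*np.sin(A),0*A+z] for z in(z0,z0+h)])))
    s=least_squares(lambda x:pr(x)[0]-obs,g,diff_step=1e-3)
    return s.x,a/pr(s.x)[1]
E
python3 - <<'E'
from h import *
g={"ring_small":(412,289),"ring_medium":(608,-204),"ring_large":(412,-262),"former_small":(458,-75),"former_medium":(594,-14),"former_large":(436,81),"ring_filled":(610,217)}
for c in("top","side"):
    f=optics.grab_frame(c)
    for n in g:
        for d in optics.outline_of(n,c):
            if d["pixels"].sum()<20: continue
            x,q=fit(f,d["pixels"],n,g[n])
            if np.hypot(*(x-g[n]))<40: print(c,n,round(d["score"],2),np.round(x,1),round(q,2))
E
```

```text
top ring_small 0.66 [413.4 293.3] 1.14
top ring_medium 0.67 [ 615.1 -207.7] 0.94
top ring_large 0.69 [ 419.5 -270.3] 0.98
top former_small 0.73 [463.1 -83.7] 0.95
top former_medium 0.88 [602.7 -17. ] 0.99
top former_large 0.66 [437.   83.1] 0.96
top ring_filled 0.57 [608.6 214.8] 1.07
side ring_small 0.87 [411.3 293.9] 0.97
side ring_medium 0.82 [ 613.7 -206.6] 0.99
side ring_large 0.67 [ 416.2 -269.5] 1.04
side former_small 0.92 [462.3 -83.4] 0.82
side former_large 0.59 [436.2  82. ] 0.89
side ring_filled 0.77 [605.7 214.3] 1.03
```

```bash
cat > ov.py <<'E'
from h import *
def overlay(g,name,cams=("top","side"),z0={}):
    rows=[]
    for c in cams:
        f=optics.grab_frame(c);im=cv2.resize(f["img"],None,fx=4,fy=4,interpolation=cv2.INTER_CUBIC);t=[]
        for n,p in g.items():
            R,h=G[n]; zb=z0.get(n,0)
            for z in(zb,zb+h):
                P=proj(f,np.c_[p[0]+R*np.cos(A),p[1]+R*np.sin(A),0*A+z])*4+1.5
                cv2.polylines(im,[np.int32(P.round())],True,(255,255,0) if z>zb else (0,255,255),1)
        for n,p in g.items():
            u=(proj(f,[p[0],p[1],20])[0]*4).astype(int); t.append(im[max(0,u[1]-120):u[1]+120,max(0,u[0]-120):u[0]+120])
            t[-1]=cv2.resize(t[-1],(260,260))
        rows.append(np.hstack(t[:3])); rows.append(np.hstack(t[3:6])) if len(t)>3 else 0
    o=np.vstack(rows); s=min(800/o.shape[1],600/o.shape[0],1); cv2.imwrite(name,cv2.resize(o,None,fx=s,fy=s)[:,:,::-1])
E
python3 - <<'E'
from ov import *
g={"ring_small":(412.5,293.5),"ring_medium":(614.5,-207),"ring_large":(418,-270),"former_small":(463,-83.5),"former_medium":(602,-17),"former_large":(436.6,82.5)}
overlay(g,"pics/ov1.png",("top",));overlay(g,"pics/ov2.png",("side",))
E
```

```text
(no output)
```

View pics/ov1.png

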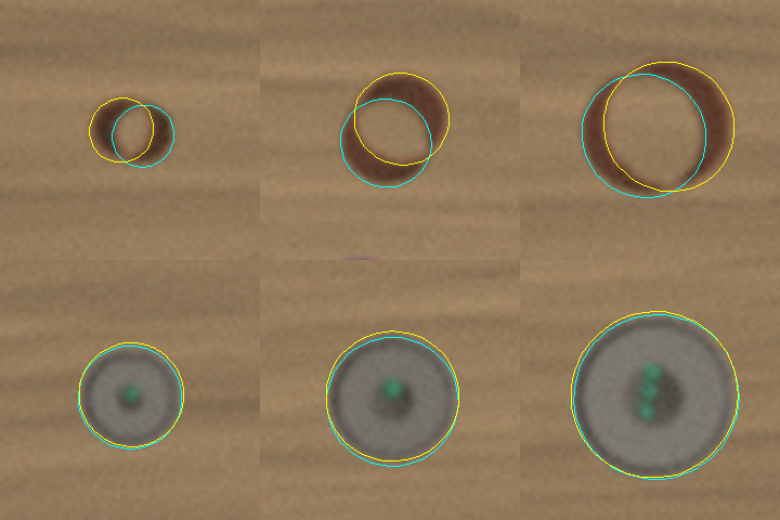

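View pics/ov2.png

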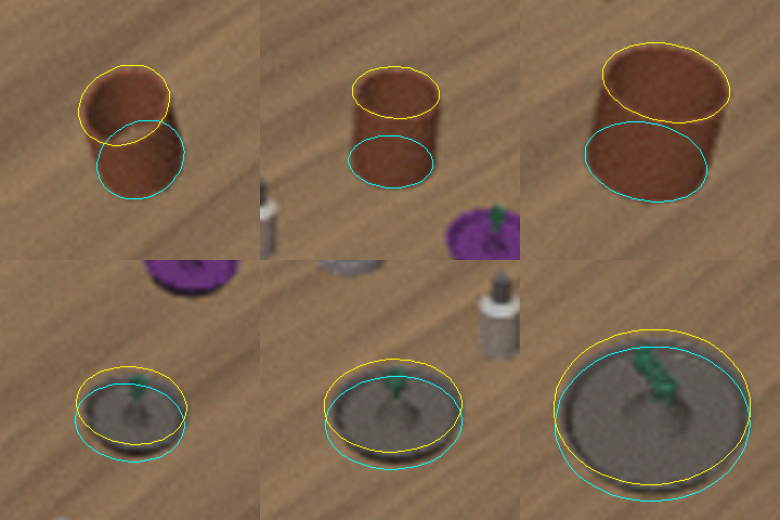

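Both overlays match the rings and formers to about 1 px. First I turn the tool so that tool x is world y and tool y is world x.

Call:
arm_command:
  steps:
    - [[1, 0, 0, 0, 0, 0, 0.02312], [1, 0, 0, 0, 0, 0, 0.02312], [1, 0, 0, 0, 0, 0, 0.02312], [1, 0, 0, 0, 0, 0, 0.02312], [1, 0, 0, 0, 0, 0, 0.02312], [1, 0, 0, 0, 0, 0, 0.02312], [1, 0, 0, 0, 0, 0, 0.02312], [1, 0, 0, 0, 0, 0, 0.02312], [1, 0, 0, 0, 0, 0, 0]]
  squeeze: 30

```text
t: 2.7
eef_pos: [248.3, 573.6, 231.3]
eef_rot: [0.708, 0.706, 0.0, 0.0]
force: [-0.3, -0.1, -0.9]
width: 85.5
grasp_force: 0.0
```

Call:
arm_command:
  steps:
    - [[1, -0.875, 0.515, 0.4, 0, 0, 0], [1, -0.875, 0.515, 0.4, 0, 0, 0], [1, -0.875, 0.515, 0.4, 0, 0, 0], [1, -0.875, 0.515, 0.4, 0, 0, 0], [1, -0.875, 0.515, 0.4, 0, 0, 0], [1, -0.875, 0.515, 0.4, 0, 0, 0], [1, -0.875, 0.515, 0.4, 0, 0, 0], [1, -0.875, 0.515, 0.4, 0, 0, 0], [0.2, 0, 0, 0, 0, 0, 0], [0.2, 0, 0, 0, 0, 0, 0]]

```text
t: 3.7
eef_pos: [413.7, 292.5, 103.2]
eef_rot: [0.707, 0.707, -0.0, -0.0]
force: [0.0, 0.6, -0.2]
width: 59.0
grasp_force: 0.0
```

Call:
arm_command:
  steps:
    - [[0.2, 0.02, -0.02, 0.6, 0, 0, 0], [0.2, 0, 0, 0.6, 0, 0, 0], [0.2, 0, 0, 0.5, 0, 0, 0], [0.2, 0, 0, 0.3, 0, 0, 0], [0.2, 0, 0, 0.2, 0, 0, 0], [-1, 0, 0, 0, 0, 0, 0], [-1, 0, 0, 0, 0, 0, 0], [-1, 0, 0, 0, 0, 0, 0], [-1, 0, 0, 0, 0, 0, 0], [-1, 0, 0, 0, 0, 0, 0]]
  squeeze: 30

```text
t: 4.7
eef_pos: [412.6, 294.4, 15.7]
eef_rot: [0.707, 0.707, 0.0, -0.0]
force: [0.3, -0.5, -0.0]
width: 31.1
grasp_force: 30.8
```

Call:
arm_command:
  steps:
    - [[-1, 0, 0, -0.1, 0, 0, 0], [-1, 0, 0, -0.4, 0, 0, 0], [-1, 0, 0, -0.6, 0, 0, 0], [-1, 0, 0, -0.6, 0, 0, 0], [-1, 0, 0, -0.6, 0, 0, 0], [-1, 0, 0, -0.2, 0, 0, 0], [-1, 0, 0, 0, 0, 0, 0]]

```text
t: 5.4
eef_pos: [412.9, 294.8, 116.3]
eef_rot: [0.707, 0.707, 0.001, -0.0]
force: [-0.1, -0.2, -1.0]
width: 31.7
grasp_force: 30.8
```

Run:
```python
from h import *
s=telemetry.sense();p=s["eef_pos"];print(p,s["width"],s["grasp_force"])
for c in("side","top"):
    f=optics.grab_frame(c);cv2.imwrite(f"pics/lift_{c}.png",f["img"][:,:,::-1])
    for d in optics.outline_of("ring_small",c):
        print(c,d["score"],d["extent"],fit(f,d["pixels"],"ring_small",p[:2],p[2]-15))
    u=proj(f,[p[0],p[1],p[2]])[0].astype(int);print(u)
    if c=="side": cv2.imwrite("pics/lc.png",cv2.resize(f["img"][max(0,u[1]-60):u[1]+60,max(0,u[0]-60):u[0]+60],None,fx=4,fy=4)[:,:,::-1])
```

```text
[412.92553259 294.80286702 116.34557806] 31.652509875464066 30.78674911055714
side 0.48 [149.7, 301.6, 22.3, 22.3] (array([403.32251199, 303.59350396]), 0.3906266624841739)
[161 309]
[127 247]
```

View pics/lc.png

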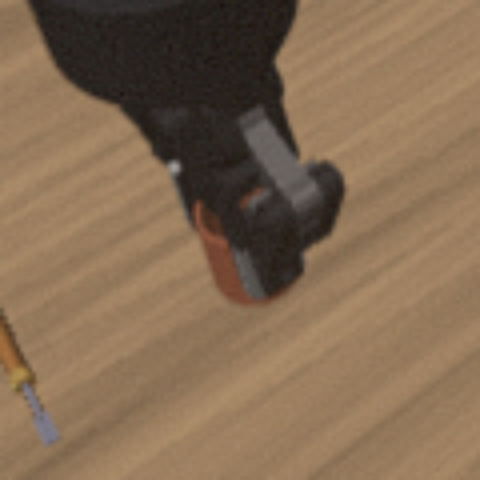

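The ring is held upright between the pads. Carry it to the small former.

Call:
arm_command:
  steps:
    - [[-1, -0.4, 0.06, 0, 0, 0, 0], [-1, -0.8, 0.1, 0, 0, 0, 0], [-1, -1, 0.13, 0, 0, 0, 0], [-1, -1, 0.13, 0, 0, 0, 0], [-1, -1, 0.13, 0, 0, 0, 0], [-1, -1, 0.13, 0, 0, 0, 0], [-1, -1, 0.13, 0, 0, 0, 0], [-1, -1, 0.13, 0, 0, 0, 0], [-1, -1, 0.13, 0, 0, 0, 0], [-1, -0.8, 0.1, 0, 0, 0, 0]]

```text
t: 6.6
eef_pos: [458.1, -69.3, 114.9]
eef_rot: [0.708, 0.706, -0.001, -0.0]
force: [1.1, -0.3, 0.1]
width: 31.0
grasp_force: 30.8
```

Call:
arm_command:
  steps:
    - [[-1, -0.4, 0.06, 0, 0, 0, 0], [-1, 0, 0, 0, 0, 0, 0], [-1, 0, 0, 0, 0, 0, 0]]

```text
t: 6.9
eef_pos: [460.6, -82.3, 114.8]
eef_rot: [0.708, 0.706, -0.0, -0.0]
force: [0.2, -0.0, -0.8]
width: 31.1
grasp_force: 30.8
```

Call:
arm_command:
  steps:
    - [[-1, 0, 0.04, 0.4, 0, 0, 0], [-1, 0, 0, 0.5, 0, 0, 0], [-1, 0, 0, 0.4, 0, 0, 0], [-1, 0, 0, 0.3, 0, 0, 0], [-1, 0, 0, 0.2, 0, 0, 0], [-1, 0, 0, 0, 0, 0, 0]]

```text
t: 7.5
eef_pos: [462.5, -81.2, 42.5]
eef_rot: [0.707, 0.707, -0.001, -0.001]
force: [0.5, -0.3, -1.0]
width: 31.4
grasp_force: 30.8
```

Run:
```python
from h import *
s=telemetry.sense();p=s["eef_pos"];print(p,s["width"],s["force"])
o=[]
for c in("side","top"):
    f=optics.grab_frame(c)
    u=proj(f,[p[0],p[1],p[2]])[0].astype(int)
    o.append(cv2.resize(f["img"][u[1]-45:u[1]+45,u[0]-45:u[0]+45],(400,400),interpolation=2))
cv2.imwrite("pics/pre1.png",np.hstack(o)[:,:,::-1])
```

```text
[462.46699337 -81.23393488  42.49953591] 31.40172326317575 [ 0.45891102 -0.34635981 -1.03520065]
```

View pics/pre1.png

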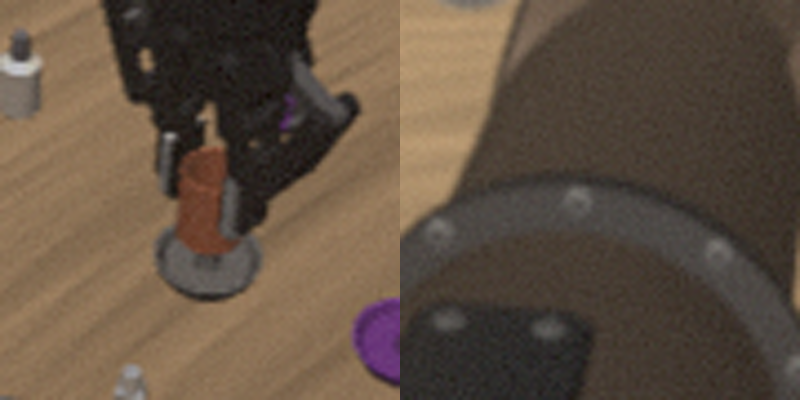

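The ring hangs centred over the cup (ring foot about (210,250), cup centre (208,260) in the crop). Keep lowering.

Call:
arm_command:
  steps:
    - [[-1, -0.03, 0, 0.2, 0, 0, 0], [-1, 0, 0, 0.15, 0, 0, 0], [-1, 0, 0, 0.1, 0, 0, 0], [-1, 0, 0, 0, 0, 0, 0], [-1, 0, 0, 0, 0, 0, 0]]

```text
t: 8.1
eef_pos: [463.1, -83.0, 25.2]
eef_rot: [0.707, 0.707, -0.0, -0.0]
force: [-0.5, 0.9, -0.3]
width: 31.2
grasp_force: 30.8
```

Call:
arm_command:
  steps:
    - [[-1, 0, 0, 0.03, 0, 0, 0], [-1, 0, 0, 0.02, 0, 0, 0], [-1, 0, 0, 0, 0, 0, 0]]

```text
t: 8.4
eef_pos: [463.2, -82.9, 23.3]
eef_rot: [0.707, 0.707, 0.0, 0.0]
force: [0.6, 0.3, -0.3]
width: 31.3
grasp_force: 30.8
```

Call:
arm_command:
  steps:
    - [[-1, 0, 0, 0.02, 0, 0, 0], [-1, 0, 0, 0, 0, 0, 0]]

```text
t: 8.6
eef_pos: [463.1, -82.9, 22.5]
eef_rot: [0.707, 0.707, 0.0, -0.0]
force: [0.1, 0.3, -0.7]
width: 31.5
grasp_force: 30.8
```

Call:
arm_command:
  steps:
    - [[-1, 0, 0, 0.02, 0, 0, 0], [-1, 0, 0, 0, 0, 0, 0]]

```text
t: 8.8
eef_pos: [463.1, -82.9, 21.6]
eef_rot: [0.707, 0.707, -0.0, -0.0]
force: [0.5, 0.5, -0.1]
width: 31.4
grasp_force: 30.8
```

Call:
arm_command:
  steps:
    - [[-1, 0, 0, 0.015, 0, 0, 0], [-1, 0, 0, 0, 0, 0, 0]]

```text
t: 9.0
eef_pos: [463.1, -83.0, 21.5]
eef_rot: [0.707, 0.707, 0.0, -0.0]
force: [-2.3, 0.5, 7.8]
width: 31.3
grasp_force: 31.7
```

Call:
arm_command:
  steps:
    - [[-0.1, 0, 0, 0, 0, 0, 0], [-0.1, 0, 0, 0, 0, 0, 0], [0.0, 0, 0, 0, 0, 0, 0], [0.1, 0, 0, 0, 0, 0, 0], [0.1, 0, 0, 0, 0, 0, 0], [0.1, 0, 0, -0.3, 0, 0, 0], [0.1, 0, 0, -0.6, 0, 0, 0], [0.1, 0, 0, -0.8, 0, 0, 0], [0.2, 0, 0, -0.8, 0, 0, 0]]

```text
t: 9.9
eef_pos: [462.7, -83.1, 122.8]
eef_rot: [0.707, 0.707, -0.0, -0.0]
force: [0.4, 0.3, 0.1]
width: 50.8
grasp_force: 0.0
```

Contact was felt at floor height and the ring is released. Next the medium ring.

Call:
arm_command:
  steps:
    - [[0.7, -0.4, 0.5, 0, 0, 0, 0], [0.7, -0.6, 0.75, 0, 0, 0, 0], [0.7, -0.6, 0.75, 0, 0, 0, 0], [0.7, -0.6, 0.75, 0, 0, 0, 0], [0.7, -0.5, 0.6, 0, 0, 0, 0], [0.7, -0.4, 0.42, 0, 0, 0, 0], [0.7, 0, 0, 0.5, 0, 0, 0], [0.7, 0, 0, 0, 0, 0, 0], [0.7, 0, 0, 0, 0, 0, 0]]

```text
t: 10.8
eef_pos: [613.3, -206.5, 101.5]
eef_rot: [0.707, 0.707, -0.0, -0.001]
force: [0.1, 0.5, -0.2]
width: 72.6
grasp_force: 0.0
```

Run:
```python
from h import *
s=telemetry.sense();print(s["eef_pos"],s["width"])
f=optics.grab_frame("top")
for n in("ring_small",):
  f=optics.grab_frame("side")
  for d in optics.outline_of(n,"side"): print(d["score"],fit(f,d["pixels"],n,(463,-83),6))
u=proj(f,[463,-83,20])[0].astype(int)
a=f["img"][u[1]-45:u[1]+45,u[0]-45:u[0]+45]
u=proj(f,[614,-207,50])[0].astype(int)
b=f["img"][u[1]-45:u[1]+45,u[0]-45:u[0]+45]
cv2.imwrite("pics/s2.png",cv2.resize(np.hstack([a,b]),(800,400),interpolation=2)[:,:,::-1])
```

```text
[ 613.28073511 -206.50357924  101.46686025] 72.55594353070556
0.75 (array([461.14229125, -83.25976705]), 1.0513078561689908)
```

View pics/s2.png

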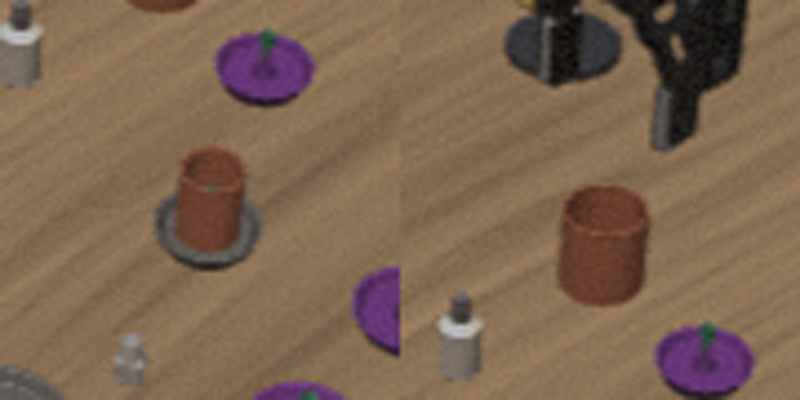

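The small ring stands in its cup with the wax visible inside, and the medium ring sits below the fingers. Descend and grip.

Call:
arm_command:
  steps:
    - [[0.7, -0.01, 0.01, 0.6, 0, 0, 0], [0.7, 0, 0, 0.6, 0, 0, 0], [0.7, 0, 0, 0.5, 0, 0, 0], [0.7, 0, 0, 0.3, 0, 0, 0], [0.7, 0, 0, 0.15, 0, 0, 0], [-1, 0, 0, 0, 0, 0, 0], [-1, 0, 0, 0, 0, 0, 0], [-1, 0, 0, 0, 0, 0, 0], [-1, 0, 0, 0, 0, 0, 0], [-1, 0, 0, 0, 0, 0, 0]]
  squeeze: 30

```text
t: 11.95
eef_pos: [615.0, -207.6, 16.1]
eef_rot: [0.707, 0.707, 0.0, 0.001]
force: [-0.4, 0.8, 6.1]
width: 47.5
grasp_force: 31.6
```

Call:
arm_command:
  steps:
    - [[-1, 0, 0, -0.1, 0, 0, 0], [-1, 0, 0, -0.4, 0, 0, 0], [-1, 0, 0, -0.6, 0, 0, 0], [-1, 0, 0, -0.6, 0, 0, 0], [-1, 0, 0, -0.6, 0, 0, 0], [-1, 0, 0, -0.2, 0, 0, 0], [-1, 0, 0, 0, 0, 0, 0]]

```text
t: 12.65
eef_pos: [615.1, -207.7, 116.8]
eef_rot: [0.707, 0.707, 0.001, 0.001]
force: [-0.1, -0.1, -1.1]
width: 47.5
grasp_force: 31.3
```

Call:
arm_command:
  steps:
    - [[-1, 0.4, -0.03, 0, 0, 0, 0], [-1, 0.7, -0.05, 0, 0, 0, 0], [-1, 0.9, -0.06, 0, 0, 0, 0], [-1, 0.9, -0.06, 0, 0, 0, 0], [-1, 0.9, -0.06, 0, 0, 0, 0], [-1, 0.6, -0.03, 0, 0, 0, 0], [-1, 0.37, -0.02, 0, 0, 0, 0], [-1, 0, 0, 0.4, 0, 0, 0], [-1, 0, 0, 0.6, 0, 0, 0], [-1, 0, 0, 0.4, 0, 0, 0]]

```text
t: 13.65
eef_pos: [600.7, -16.4, 57.1]
eef_rot: [0.707, 0.707, -0.001, -0.001]
force: [-0.5, -0.2, -1.1]
width: 47.6
grasp_force: 31.3
```

Call:
arm_command:
  steps:
    - [[-1, 0, 0, 0, 0, 0, 0], [-1, 0, 0, 0, 0, 0, 0]]

```text
t: 13.85
eef_pos: [601.5, -16.9, 58.8]
eef_rot: [0.707, 0.707, -0.001, -0.0]
force: [0.2, 0.1, -0.8]
width: 47.2
grasp_force: 31.3
```

Run:
```python
from h import *
s=telemetry.sense();p=s["eef_pos"];print(p,s["width"])
f=optics.grab_frame("side")
for q in optics.outline_of("former_medium","side"): print(q["score"],fit(f,q["pixels"],"former_medium",(602,-17)))
im=cv2.resize(f["img"],None,fx=5,fy=5,interpolation=2)
for (x,y,R,z) in((602.5,-17,35,12),(p[0],p[1],24,p[2]-16)):
    cv2.polylines(im,[np.int32(proj(f,np.c_[x+R*np.cos(A),y+R*np.sin(A),0*A+z])*5+2)],True,(255,255,0),1)
u=(5*proj(f,[602,-17,30])[0]).astype(int)
cv2.imwrite("pics/pre2.png",im[u[1]-225:u[1]+225,u[0]-225:u[0]+225,::-1])
```

```text
[601.52550032 -16.91393169  58.82330485] 47.20472158335308
0.97 (array([597.46194375, -15.33124685]), 0.7799968925900032)
```

View pics/pre2.png

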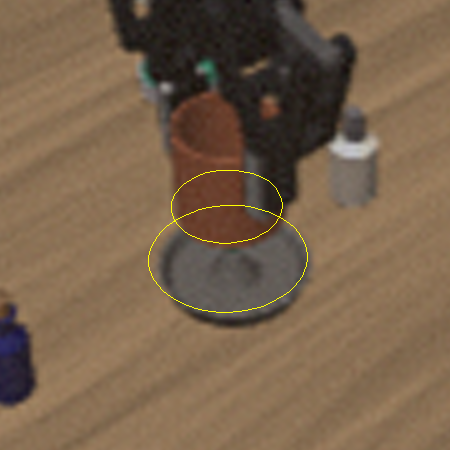

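The ring hangs just above and centred on its cup, within about 1 px of the prediction. Lower it.

Call:
arm_command:
  steps:
    - [[-1, 0, 0.02, 0.25, 0, 0, 0], [-1, 0, 0, 0.25, 0, 0, 0], [-1, 0, 0, 0.2, 0, 0, 0], [-1, 0, 0, 0.1, 0, 0, 0], [-1, 0, 0, 0.05, 0, 0, 0], [-1, 0, 0, 0, 0, 0, 0], [-1, 0, 0, 0, 0, 0, 0]]

```text
t: 14.65
eef_pos: [602.9, -16.6, 25.3]
eef_rot: [0.707, 0.707, 0.0, 0.0]
force: [1.6, 0.1, -1.4]
width: 47.6
grasp_force: 31.3
```

Call:
arm_command:
  steps:
    - [[-1, 0, 0, 0.02, 0, 0, 0], [-1, 0, 0, 0.0, 0, 0, 0], [-1, 0, 0, 0, 0, 0, 0]]

```text
t: 14.95
eef_pos: [602.8, -16.5, 24.5]
eef_rot: [0.707, 0.707, 0.0, 0.0]
force: [-0.4, 0.6, -0.9]
width: 47.7
grasp_force: 31.3
```

Call:
arm_command:
  steps:
    - [[-1, 0, 0, 0.03, 0, 0, 0], [-1, 0, 0, 0.015, 0, 0, 0], [-1, 0, 0, 0, 0, 0, 0]]

```text
t: 15.25
eef_pos: [602.7, -16.5, 22.4]
eef_rot: [0.707, 0.707, -0.0, -0.0]
force: [-0.9, -0.2, -1.8]
width: 47.9
grasp_force: 31.3
```

Call:
arm_command:
  steps:
    - [[-1, 0, 0, 0.015, 0, 0, 0], [-1, 0, 0, 0, 0, 0, 0]]

```text
t: 15.45
eef_pos: [602.8, -16.6, 22.2]
eef_rot: [0.707, 0.707, 0.0, -0.0]
force: [-1.2, 0.1, 3.3]
width: 48.1
grasp_force: 31.7
```

Contact came at the expected height. Release, then go to the large ring.

Call:
arm_command:
  steps:
    - [[0.25, 0, 0, 0, 0, 0, 0], [0.3, 0, 0, 0, 0, 0, 0], [0.4, 0, 0, 0, 0, 0, 0], [0.45, 0, 0, 0, 0, 0, 0], [0.45, 0, 0, -0.2, 0, 0, 0], [0.5, 0, 0, -0.6, 0, 0, 0], [0.5, 0, 0, -0.9, 0, 0, 0], [1, 0, 0, -0.9, 0, 0, 0]]

```text
t: 16.25
eef_pos: [602.3, -16.7, 127.3]
eef_rot: [0.707, 0.707, -0.0, -0.0]
force: [1.4, 0.7, 0.6]
width: 76.8
grasp_force: 0.0
```

Call:
arm_command:
  steps:
    - [[1, -0.6, -0.45, 0, 0, 0, 0], [1, -0.7, -0.5, 0, 0, 0, 0], [1, -0.8, -0.6, 0, 0, 0, 0], [1, -0.8, -0.6, 0, 0, 0, 0], [1, -0.8, -0.6, 0, 0, 0, 0], [1, -0.8, -0.6, 0, 0, 0, 0], [1, -0.8, -0.55, 0, 0, 0, 0], [1, -0.64, -0.4, 0, 0, 0, 0], [1, -0.4, -0.29, 0, 0, 0, 0], [1, 0, 0, 0, 0, 0, 0]]

```text
t: 17.25
eef_pos: [417.1, -273.0, 126.7]
eef_rot: [0.709, 0.705, -0.0, 0.001]
force: [-0.4, -0.2, -0.3]
width: 85.5
grasp_force: 0.0
```

Run:
```python
from h import *
s=telemetry.sense();p=s["eef_pos"];print(p,s["width"])
f=optics.grab_frame("side");o=[]
for n,g,z in(("ring_medium",(602.7,-16.6),6),("ring_large",(419,-270),0)):
    for q in optics.outline_of(n,"side"): print(n,q["score"],fit(f,q["pixels"],n,g,z))
    u=proj(f,[*g,35])[0].astype(int);o.append(f["img"][u[1]-45:u[1]+45,u[0]-45:u[0]+45])
cv2.imwrite("pics/s3.png",cv2.resize(np.hstack(o),(800,400),interpolation=2)[:,:,::-1])
```

```text
[ 417.1110824  -273.00490324  126.6976509 ] 85.53494252816753
ring_medium 0.6 (array([601.78945198, -15.70469529]), 0.9921587883288698)
ring_large 0.8 (array([ 416.04545953, -269.4564762 ]), 1.0195775395200373)
```

View pics/s3.png

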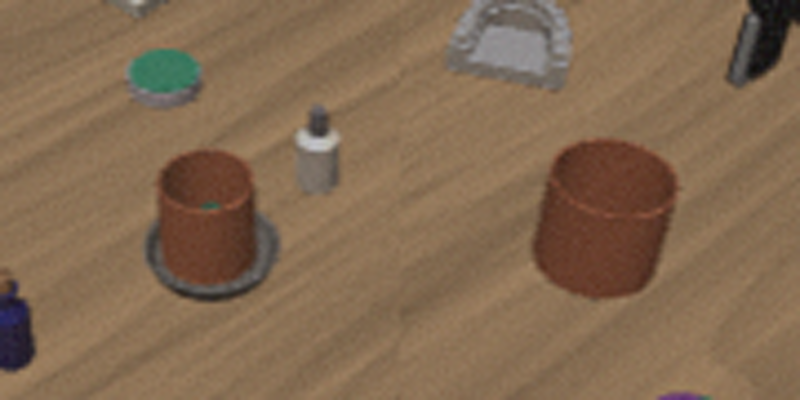

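The medium ring is seated. Let the arm settle, lower part way and check the position.

Call:
arm_command:
  steps:
    - [[1, 0, 0, 0.5, 0, 0, 0], [1, 0, 0, 0.3, 0, 0, 0], [1, 0, 0, 0, 0, 0, 0], [1, 0, 0, 0, 0, 0, 0]]

```text
t: 17.8
eef_pos: [419.2, -269.6, 93.8]
eef_rot: [0.707, 0.707, -0.0, -0.0]
force: [0.3, 0.3, 0.7]
width: 85.4
grasp_force: 0.0
```

Call:
arm_command:
  steps:
    - [[1, 0, 0, 0.6, 0, 0, 0], [1, 0, 0, 0.6, 0, 0, 0], [1, 0, 0, 0.5, 0, 0, 0], [1, 0, 0, 0.25, 0, 0, 0], [1, 0, 0, 0.1, 0, 0, 0], [-1, 0, 0, 0, 0, 0, 0], [-1, 0, 0, 0, 0, 0, 0], [-1, 0, 0, 0, 0, 0, 0], [-1, 0, 0, 0, 0, 0, 0], [-1, 0, 0, 0, 0, 0, 0]]
  squeeze: 35

```text
t: 18.8
eef_pos: [419.6, -270.4, 12.9]
eef_rot: [0.707, 0.707, 0.0, 0.001]
force: [-0.8, 1.1, 6.3]
width: 63.8
grasp_force: 39.2
```

Call:
arm_command:
  steps:
    - [[-1, 0, 0, -0.1, 0, 0, 0], [-1, 0, 0, -0.4, 0, 0, 0], [-1, 0, 0, -0.6, 0, 0, 0], [-1, 0, 0, -0.6, 0, 0, 0], [-1, 0, 0, -0.6, 0, 0, 0], [-1, 0, 0, -0.2, 0, 0, 0], [-1, 0, 0, 0, 0, 0, 0]]

```text
t: 19.5
eef_pos: [419.8, -270.3, 112.8]
eef_rot: [0.707, 0.707, 0.001, 0.001]
force: [-0.0, -0.2, -1.8]
width: 64.2
grasp_force: 39.3
```

Call:
arm_command:
  steps:
    - [[-1, 0.4, 0.02, 0, 0, 0, 0], [-1, 0.8, 0.04, 0, 0, 0, 0], [-1, 1, 0.05, 0, 0, 0, 0], [-1, 1, 0.05, 0, 0, 0, 0], [-1, 1, 0.05, 0, 0, 0, 0], [-1, 1, 0.05, 0, 0, 0, 0], [-1, 1, 0.05, 0, 0, 0, 0], [-1, 1, 0.05, 0, 0, 0, 0], [-1, 0.8, 0.04, 0, 0, 0, 0], [-1, 0.5, 0.03, 0, 0, 0, 0]]

```text
t: 20.5
eef_pos: [435.4, 72.6, 110.7]
eef_rot: [0.706, 0.708, -0.001, -0.001]
force: [-0.1, -0.2, -1.6]
width: 64.0
grasp_force: 39.3
```

Call:
arm_command:
  steps:
    - [[-1, 0.32, 0, 0, 0, 0, 0], [-1, 0, 0, 0.3, 0, 0, 0], [-1, 0, 0, 0.4, 0, 0, 0], [-1, 0, 0, 0.3, 0, 0, 0], [-1, 0, 0, 0, 0, 0, 0], [-1, 0, 0, 0, 0, 0, 0]]

```text
t: 21.1
eef_pos: [436.0, 82.0, 71.6]
eef_rot: [0.708, 0.707, -0.001, -0.0]
force: [-0.3, -0.7, -1.5]
width: 63.9
grasp_force: 39.3
```

Run:
```python
from h import *
s=telemetry.sense();p=s["eef_pos"];print(p,s["width"],s["grasp_force"])
f=optics.grab_frame("side")
im=cv2.resize(f["img"],None,fx=5,fy=5,interpolation=2)
for (x,y,R,z) in((437,82.8,43,12),(p[0],p[1],32,p[2]-12.9)):
    cv2.polylines(im,[np.int32(proj(f,np.c_[x+R*np.cos(A),y+R*np.sin(A),0*A+z])*5+2)],True,(255,255,0),1)
u=(5*proj(f,[437,83,40])[0]).astype(int)
cv2.imwrite("pics/pre3.png",im[u[1]-250:u[1]+250,u[0]-250:u[0]+250,::-1])
```

```text
[435.98052213  81.95809871  71.60438357] 63.901706656356474 39.26066866144538
```

View pics/pre3.png

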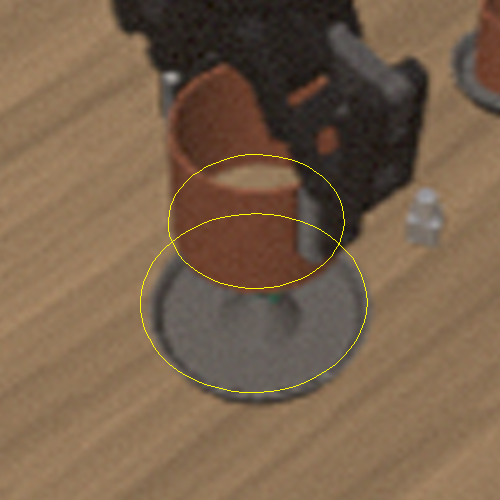

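The large ring is upright and centred over its cup to within 1 px. Lower it.

Call:
arm_command:
  steps:
    - [[-1, 0.01, 0.02, 0.25, 0, 0, 0], [-1, 0, 0, 0.3, 0, 0, 0], [-1, 0, 0, 0.3, 0, 0, 0], [-1, 0, 0, 0.2, 0, 0, 0], [-1, 0, 0, 0.12, 0, 0, 0], [-1, 0, 0, 0.06, 0, 0, 0], [-1, 0, 0, 0, 0, 0, 0], [-1, 0, 0, 0, 0, 0, 0]]

```text
t: 21.95
eef_pos: [437.4, 83.1, 23.0]
eef_rot: [0.707, 0.707, 0.0, 0.0]
force: [-0.1, 0.1, -2.2]
width: 64.1
grasp_force: 39.3
```

Call:
arm_command:
  steps:
    - [[-1, 0, 0, 0.03, 0, 0, 0], [-1, 0, 0, 0.0, 0, 0, 0], [-1, 0, 0, 0, 0, 0, 0]]

```text
t: 22.25
eef_pos: [437.2, 83.1, 21.6]
eef_rot: [0.707, 0.707, 0.0, 0.0]
force: [-0.3, -0.3, -2.1]
width: 64.2
grasp_force: 39.3
```

Call:
arm_command:
  steps:
    - [[-1, 0, 0, 0.03, 0, 0, 0], [-1, 0, 0, 0.015, 0, 0, 0], [-1, 0, 0, 0, 0, 0, 0]]

```text
t: 22.55
eef_pos: [437.1, 83.1, 19.6]
eef_rot: [0.707, 0.707, -0.0, -0.0]
force: [-0.8, 0.5, -0.9]
width: 64.3
grasp_force: 39.3
```

Call:
arm_command:
  steps:
    - [[-1, 0, 0, 0.02, 0, 0, 0], [-1, 0, 0, 0, 0, 0, 0]]

```text
t: 22.75
eef_pos: [437.2, 83.1, 18.9]
eef_rot: [0.707, 0.707, 0.0, 0.0]
force: [0.3, 0.3, -1.9]
width: 64.1
grasp_force: 39.4
```

Call:
arm_command:
  steps:
    - [[-1, 0, 0, 0.015, 0, 0, 0], [-1, 0, 0, 0, 0, 0, 0]]

```text
t: 22.95
eef_pos: [437.2, 83.1, 18.8]
eef_rot: [0.707, 0.707, 0.0, -0.0]
force: [-3.4, -0.7, 11.8]
width: 63.9
grasp_force: 40.4
```

Contact. Release and retreat sideways, out of the top camera's view.

Call:
arm_command:
  steps:
    - [[0.6, 0, 0, 0, 0, 0, 0], [0.7, 0, 0, 0, 0, 0, 0], [0.8, 0, 0, 0, 0, 0, 0], [0.9, 0, 0, 0, 0, 0, 0], [0.9, 0, 0, -0.2, 0, 0, 0], [0.9, 0, 0, -0.6, 0, 0, 0], [0.9, 0, 0, -0.9, 0, 0, 0], [0.9, 0, 0, -0.9, 0, 0, 0], [0.9, 0, 0, -0.9, 0, 0, 0]]

```text
t: 23.85
eef_pos: [436.8, 82.7, 160.1]
eef_rot: [0.707, 0.707, -0.0, 0.0]
force: [1.2, 0.8, -0.8]
width: 81.2
grasp_force: 0.0
```

Call:
arm_command:
  steps:
    - [[0.9, 0.9, -0.2, -0.2, 0, 0, 0], [0.9, 0.9, -0.2, 0, 0, 0, 0], [0.9, 0.9, -0.2, 0, 0, 0, 0], [0.9, 0.9, -0.2, 0, 0, 0, 0], [0.9, 0.9, -0.2, 0, 0, 0, 0], [0.9, 0.9, -0.2, 0, 0, 0, 0], [0.9, 0.9, -0.2, 0, 0, 0, 0], [0.9, 0.9, -0.2, 0, 0, 0, 0], [0.9, 0.9, -0.2, 0, 0, 0, 0], [0.9, 0.9, -0.2, 0, 0, 0, 0]]

```text
t: 24.85
eef_pos: [356.7, 444.3, 166.9]
eef_rot: [0.707, 0.707, 0.0, 0.0]
force: [0.2, -0.0, -0.1]
width: 81.3
grasp_force: 0.0
```

Run:
```python
from ov import *
print(telemetry.sense()["eef_pos"])
g={"ring_small":(463,-83),"ring_medium":(602.8,-16.6),"ring_large":(437.2,83)}
overlay(g,"pics/fin.png",z0={n:6 for n in g})
```

```text
[356.69440672 444.26262454 166.88596926]
```

View pics/fin.png

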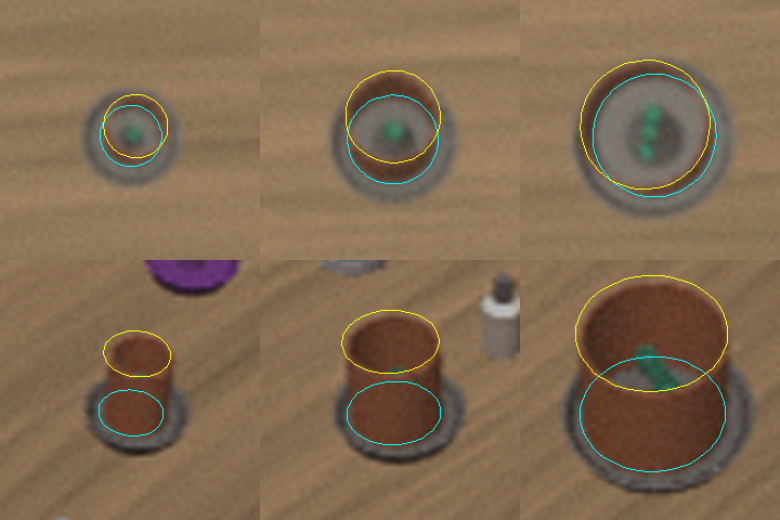

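All three rings stand inside their cups at floor height, with the wax patterns intact inside. In the overlays the rings match circles drawn for a ring standing 6 mm above the bench.

```bash
python3 -c "from plant import ctrl; print(ctrl.hand_in())"
```

```text
the job is handed in; nothing more can be done
None
```

The job is handed in at about 25 s: the small, medium and large rings each stand on the floor of their own grey former, the waxes look intact in the final pictures, and the filled ring was not touched.

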